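Raking-light record photograph

ROBOT

A 6-joint arm with a two-finger parallel gripper is mounted at the origin on a cart in front of the work surface, level with it; the furniture and walls round the work are solid. World frame = base frame: x ahead of the robot, y to its left, z up, the work surface at z = 0. Lengths are in m, angles in rad, forces in N, time in s.
With the tool pointing down it reaches from about 0.25 to 0.725 m from the base axis. Payload 4 kg.
Tool frame: the origin (TCP) lies at the very end of the fingers, on their centre line; the grasp point (between the pads) lies 19 mm behind it; z points along the fingers, y is the line along which they close (so a half turn about z gives the same grasp; the last joint's range is limited). The gripper opens to 85 mm and grips with 20 to 120 N. Pads are 22 mm wide; open, the fingers measure 114 mm over their backs; the gripper's body (76 mm by 85 mm) begins 54 mm behind the grasp point. The pads swing forward as they close: fully open they stand 13 mm farther back than shut.
Start: joints at [-1.184, 0.241, 0.005, 1.335, 0, 1.571], TCP at [0.189, -0.463, 0.231] pointing down, gripper open.
Joint ranges: [-2.72, 2.72], [-1.05, 1.87], [-1.09, 1.28], [-1.99, 2.15], [-1.42, 1.44], [-3.14, 3.14]. Speed limits (rad/s): [2.79, 2.79, 3.14, 3.14, 3.14, 3.14].

INTERFACE

Orientations are given as a unit quaternion [x, y, z, w].
In Python, from workcell import bot, vision, workorder, boxes_of gives the robot as it stands.
- The arm moves only by the tool send_rows, never from a script. Its argument "motion" is text: rows parted by semicolons, each of 5 numbers parted by spaces: the closure, from -1 (fully open) to 1 (shut), so that 0 is half open, then the shift along the tool's x, y, z in cm, then the turn about the tool's z in rad. In form: claw x y z twist; .... A call has 1 to 5 rows; each row is the pose to reach, as a shift and turn from the pose commanded when the call began, along the tool's axes at that moment; what a row does not reach only later rows make up. A row lasts 1/10 s, in which the tool goes at most 50 mm and 8.59 degrees, less where a joint would pass 70% of its speed; a pose out of reach is approached as far as the arm can. A call with a gripper value outside its range is refused whole. The fingers move at their own pace and stop on an object; the grip force is fixed at half the most. Time passes only in rows, so rows that repeat a pose let the fingers close. It gives the time, the measured TCP pose, the force, the opening and the grip force at its end, in the units of the state.
- bot.get_obs(): the state, without advancing time (a new reading comes with each control period).
- vision.camera(name): name is "side" or "top" or "wrist"; returns the picture (400x640x3 uint8, red, green, blue); there is no depth.
- vision.camera_model(name): a dict with "fov_y" (degrees; the focal length in pixels is half the picture's height over the tangent of half this angle, whatever the lens; pixels are square), "cx", "cy" (the principal point, pixels), "world_from_camera" (4x4, takes a point from camera to world coordinates); the wrist camera has in their place "hand_eye" (4x4, takes a point from camera to tool coordinates, whose origin is the TCP and whose axes are the flange's). Camera axes: x right, y down, z forward; pixel columns grow to the right and rows downward; lengths in m; the calibration is good to about 2 mm. A picture is of the moment at which its call begins: read the wrist's pose just before it. camera_model takes no time and is no camera call.
- workorder.job_done(): hands the job in; it is judged then, once.
Trained networks look in the newest picture that a camera, given by its name, has taken for a name from the list of things; names that differ only in an ending like _2 or _b are one class to them, and where a whole thing is asked for, a point or a joint stands for the part that bears it (a point fixed in the world has none). Each returns a list of dicts, best first, with "conf" (0 to 1); they miss things now and then, are a little off and sometimes report something else, mostly with a low value. They report only what shows in the picture. A call takes as long as a camera call.
- boxes_of(camera, target): "rect" ([centre column, centre row, width, height] in pixels, round what is visible of it).
The state is a dict: "clock": time; "joint_pos": joint angles; "joint_vel": joint speeds; "tau": joint torques, N m; "eef_pos": TCP position; "tool_rot": TCP orientation; "ft_force": force on the tool from outside, world axes, zero at the start; "ft_torque": the same for the moment, N m; "grip_width": finger opening in m; "grasp_force": force on a finger pad.
Only numpy, scipy, OpenCV 4.12 (cv2) and the standard library are available. Lean on these libraries where they do the work, as an engineer would, in place of code of your own. Each camera call takes 0.05 s, during which the arm holds its last target. There are 200 camera calls.

TASK

Photograph the light-sensitive leather case under the lamp: tap the green-marked ON end of the rocker switch on top of the black LED lamp, then, with the lamp on, press the camera's red shutter button all the way down and let it come up, then tap the plain OFF end of the rocker so that the lamp is off again. Use light fingertip taps only; grasp and lift nothing, and do not shift the camera, the lamp, the case or the things lying around.

Things in the scene. Friction and masses are not known exactly. Their poses are not given: they have to be found in the camera images.
- lamp: black LED panel lamp, loose, about 1.5 kg, 150 mm wide (its y), 42 mm deep (its x), 186 mm over its side knobs, on a round foot of 62 mm radius. Origin on the table under its middle, z up; the white lit face looks along its -x. The flat housing top is 160 mm above the table, with only the rocker on it, in the middle. Not to be shifted
- lamp_rocker (a joint): rocker switch on the lamp's top, 38 mm along the lamp's y, 22 mm wide, hinged in the middle. 0 = off (start): plain half (lamp's -y) level, 4 mm above the housing; green-marked half (+y) slopes up to 9.6 mm. 0.30 rad = on: green half level, plain half raised. Snaps to either end; 2 to 3 N 13 mm from the hinge throws it. Fingers bearing on the other half too block it
- rocker_on_end (a point): point on the upper face of the rocker's green-marked ON half, 13 mm from the hinge line (lamp's +y side); moves down about 4 mm when thrown
- rocker_off_end (a point): point on the upper face of the rocker's plain OFF half, 13 mm from the hinge line (lamp's -y side)
- camera: mirrorless camera on a small three-legged table stand (legs reach 98 mm from the middle), loose, about 1 kg; body 128 mm wide (its y), 36 mm deep (its x), lens along its +x. Origin on the table under its middle, z up. Its flat top plate is 163 mm above the table; a 3 mm high dial stands on it 35 mm from the shutter button. It must not be shifted or lifted
- shutter_release (a joint): red round shutter button, 16 mm across, on the right of the camera's top plate (its -y), the only red part of the camera; 0 = up, 0.004 m = fully down (travel 4 mm, spring 1 N at first, 4 N fully down; it comes up by itself); the picture is taken at 2.5 mm
- shutter_top (a point): centre of the top face of the red shutter button, 7 mm above the top plate when up
- lens_front (a point): centre of the front glass of the lens, 66 mm ahead of the camera's middle; shows whether the framing has shifted
- sweep: grey background board, fixed, floor 260 mm wide (its y) and 3 mm thick with a curved back at its +x, 211 mm high; scale bar and colour patches lie on it. Origin at table height under the subject
- leather_case: brown leather-covered case with a brass clasp, 71 x 115 x 85 mm, loose, the subject, standing on the sweep; origin at its underside
- masking_tape: roll of masking tape lying flat, 96 mm across, 25 mm high, loose bystander; origin at its underside
- weight_0: brass scale weight, 34 mm across, 52 mm high, loose bystander; origin at its underside

How it is judged:
On the way, in this order (a step that is already met when the one before it is completed fails the run):
1. the lamp's rocker is thrown to on (value of joint lamp_rocker above 0.24 rad), for 0.1 s.
2. the shutter button is pressed down past 2.5 mm while the lamp is on (value of joint shutter_release above 0.0025 m and value of joint lamp_rocker above 0.24 rad), for 0.04 s.
3. the lamp's rocker is thrown back to off, the shutter button up (value of joint lamp_rocker below 0.06 rad and value of joint shutter_release below 0.001 m), for 0.1 s.
At the end, for the whole second after the job is handed in: the rocker is off (within 0.06 rad of its off stop), the shutter button is up (within 1 mm), and camera (with its lens) and case stand within 8 mm, the lamp within 10 mm, of where they began, upright and at rest (all of step 3 and distance of each of lens_front, camera, leather_case from where it was at the start of the episode below 0.008 m and distance of lamp from where it was at the start of the episode below 0.01 m and angle between each of camera, lamp's own z axis and vertical below 0.05 rad and linear speed of each of camera, lamp below 0.01 m/s); the robot touches nothing.
It fails at once if the shutter button is pressed past 2.5 mm while the lamp is off (value of joint shutter_release above 0.0025 m and not (value of joint lamp_rocker above 0.24 rad)).
It fails at once if the camera is lifted, tipped or shifted by more than 8 mm (distance of any of camera, lens_front from where it was at the start of the episode above 0.008 m).
It fails at once if the lamp is lifted, tipped or shifted by more than 10 mm (distance of lamp from where it was at the start of the episode above 0.01 m or angle between lamp's own z axis and vertical above 0.1 rad).
It fails at once if the leather case is shifted by more than 8 mm, or the tape or the brass weight by more than 15 mm (distance of leather_case from where it was at the start of the episode above 0.008 m or distance of any of masking_tape, weight_0 from where it was at the start of the episode above 0.015 m).
It fails at once if camera or lamp is struck or pressed with more than 25 N (contact force between any of the fingers, the arm and camera above 25 N or contact force between any of the fingers, the arm and lamp above 25 N).
It also fails if it takes over 48 s, if anything falls off the work surface, if the arm or the gripper's body presses on something with over 40 N, if the wrist force passes 120 N, or if a joint passes its speed limit or range.

## Working session

There is one attempt and no reset: what is moved stays moved. The work goes in short steps, Python scripts to look and compute and a tool call to move; the robot and the scene stay as the last step left them, time stands still between calls to the robot, and variables do not carry over. Pictures are saved under pics/ and viewed, at most 10 in all, crops included, and the job is handed in when it is done.

Besides the shell and the picture viewer there is one more tool, called by a JSON object that holds its "api" and its "payload". send_rows: Moves the arm, as the interface text tells. Its arguments: {"type":"object","properties":{"motion":{"type":"string"}},"required":["motion"]}

```bash
mkdir -p pics; cat > h.py <<'E'
import numpy as np,cv2
from workcell import bot,vision,workorder,boxes_of
from scipy.spatial.transform import Rotation as R
def pose():
    o=bot.get_obs();T=np.eye(4);T[:3,:3]=R.from_quat(o['tool_rot']).as_matrix();T[:3,3]=o['eef_pos'];return T
def snap(n,f=None):
    T=pose();im=vision.camera(n)
    if f: cv2.imwrite('pics/'+f,im[:,:,::-1])
    m=vision.camera_model(n)
    W=T@np.array(m['hand_eye']) if n=='wrist' else np.array(m['world_from_camera'])
    return im,m,W
def ray(m,W,u,v,z):
    f=200/np.tan(np.radians(m['fov_y'])/2)
    d=W[:3,:3]@np.array([(u-m['cx'])/f,(v-m['cy'])/f,1]);return W[:3,3]+d*(z-W[2,3])/d[2]
def proj(m,W,p):
    f=200/np.tan(np.radians(m['fov_y'])/2)
    c=np.linalg.inv(W)@np.append(p,1);return c[:2]/c[2]*f+[m['cx'],m['cy']]
E
python3 - <<'E'
from h import *
for n in ['top','side']:
    im,m,W=snap(n,n+'0.png');print(n,m['fov_y'],W[:3,3].round(3))
    for t,z in [('lamp',.16),('lamp_rocker',.166),('rocker_on_end',.168),('camera',.163),('shutter_release',.17),('shutter_top',.17),('leather_case',.085),('masking_tape',.025),('weight_0',.052)]:
        for b in boxes_of(n,t)[:2]:
            r=b['rect'];print(t,round(b['conf'],2),np.round(r),ray(m,W,r[0],r[1],z).round(3))
o=bot.get_obs();print(o['clock'],pose().round(3),o['ft_force'])
E
```

```text
top 46.25968487497875 [0.374 0.011 1.437]
lamp_rocker 0.64 [252. 202.  16.  12.] [0.542 0.186 0.166]
rocker_on_end 0.61 [252. 201.  11.  17.] [0.545 0.185 0.168]
camera 0.72 [337. 232.  60.  55.] [ 0.454 -0.046  0.163]
shutter_top 0.34 [252. 201.  11.  13.] [0.544 0.185 0.17 ]
leather_case 0.86 [330. 146.  43.  32.] [ 0.713 -0.036  0.085]
masking_tape 0.75 [221. 271.  33.  33.] [0.357 0.299 0.025]
weight_0 0.67 [416. 177.  15.  11.] [ 0.619 -0.293  0.052]
side 43.696675890257985 [ 0.603 -1.231  0.639]
lamp 0.6 [319. 186.  59.  62.] [ 0.554 -0.029  0.16 ]
lamp 0.46 [347. 294.  18.  25.] [ 0.622 -0.518  0.16 ]
rocker_on_end 0.42 [319. 160.  11.   3.] [0.546 0.158 0.168]
camera 0.83 [282. 219.  66.  79.] [ 0.481 -0.241  0.163]
camera 0.66 [320. 185.  58.  65.] [ 0.556 -0.032  0.163]
leather_case 0.68 [383. 230.  31.  48.] [ 0.716 -0.125  0.085]
leather_case 0.63 [319. 186.  58.  65.] [0.547 0.156 0.085]
masking_tape 0.64 [261. 191.  16.  18.] [0.355 0.253 0.025]
weight_0 0.85 [348. 291.  14.  29.] [ 0.627 -0.346  0.052]
1.0 [[ 0.926  0.377  0.     0.189]
 [ 0.377 -0.926  0.    -0.463]
 [ 0.    -0.    -1.     0.231]
 [ 0.     0.     0.     1.   ]] [-0.11342839  0.23799274 -0.13897436]
```

```bash
python3 - <<'E'
import cv2
a=cv2.imread('pics/top0.png')[110:300,200:440];cv2.imwrite('pics/topc.png',cv2.resize(a,None,fx=3.2,fy=3.1,interpolation=2))
E
```

```text
(no output)
```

View pics/topc.png

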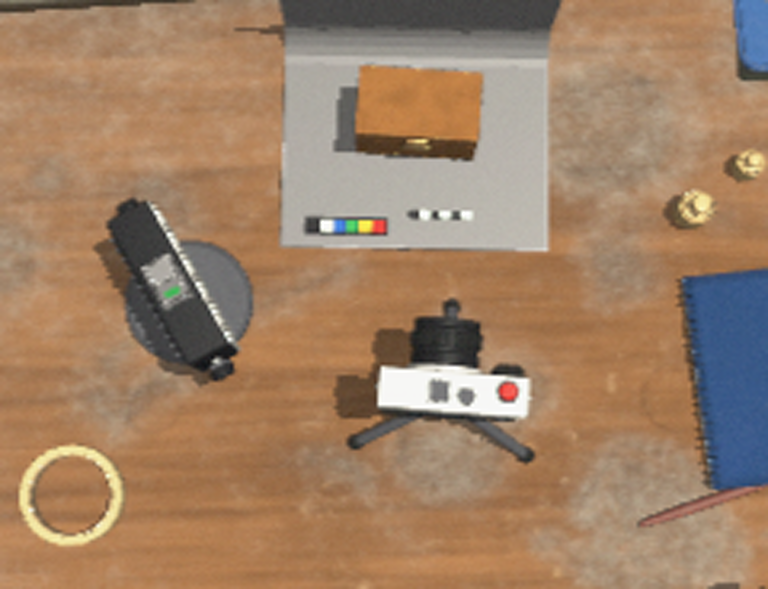

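View pics/side0.png

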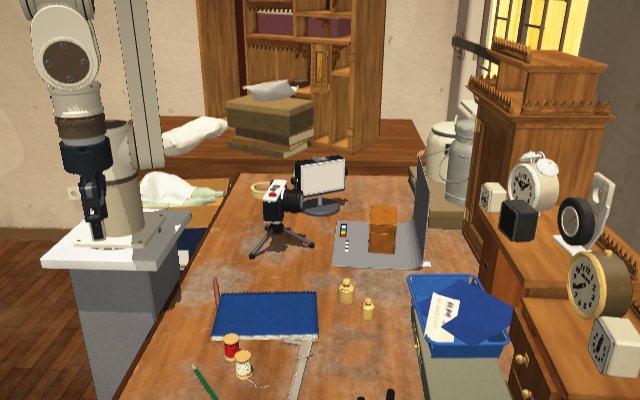

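The top crop shows the lamp's green half at crop (171,292) on the near/right end, with the rocker middle at (167,280). The red button is at (508,391). The side view confirms that the lamp face looks towards the case.

```bash
python3 - <<'E'
from h import *
m=vision.camera_model('top');W=np.array(m['world_from_camera'])
c=lambda x,y,z:ray(m,W,200+x/3.2,110+y/3.1,z)
for n,x,y,z in [('rock',167,280,.165),('green',171,292,.168),('red',508,391,.17),('l1',128,215,.16),('l2',217,358,.16),('c1',378,390,.163),('c2',529,398,.163)]: print(n,c(x,y,z).round(4))
l=c(217,358,.16)-c(128,215,.16);print(np.degrees(np.arctan2(l[1],l[0])))
T=pose();print(T[:3,:3].T@(c(508,391,.17)-T[:3,3]),T[:3,:3].T@(c(171,292,.17)-T[:3,3]),T[:3,:3].T@l)
print(vision.camera_model('wrist'))
E
```

```text
rock [0.5475 0.1846 0.165 ]
green [0.5363 0.1809 0.168 ]
red [ 0.4415 -0.103   0.17  ]
l1 [0.6077 0.2187 0.16  ]
l2 [0.4777 0.1431 0.16  ]
c1 [0.4457 0.0066 0.163 ]
c2 [ 0.4353 -0.1212  0.163 ]
-149.83149492479944
[ 0.37005477 -0.23803137  0.06132877] [ 0.56458391 -0.46499988  0.06133774] [-1.48862909e-01  2.09335641e-02 -3.05027073e-06]
{'fov_y': 61.23219195962557, 'cx': 318.347716662455, 'cy': 198.49936454090863, 'hand_eye': array([[-7.78520265e-05, -9.55177049e-01, -2.96035131e-01,
         7.59397174e-02],
       [ 9.99999995e-01, -9.21455503e-05,  3.43313602e-05,
        -2.02357589e-04],
       [-6.00708474e-05, -2.96035127e-01,  9.55177052e-01,
        -1.43024440e-01],
       [ 0.00000000e+00,  0.00000000e+00,  0.00000000e+00,
         1.00000000e+00]])}
```

{"api": "send_rows", "payload": {"motion": "1 2 -2 -2 0; 1 6 -5 -2 -0.1; 1 9.5 -8 -2 -0.14; 1 13 -11 -2 -0.14; 1 16.5 -14 -2 -0.14"}}

```text
clock: 1.5
eef_pos: [0.2891, -0.2697, 0.2515]
tool_rot: [0.966, 0.26, 0.0, 0.0]
ft_force: [-0.2, -0.5, 0.0]
grip_width: 0.0125
grasp_force: 0.0
```

{"api": "send_rows", "payload": {"motion": "1 4 -2.5 0 0; 1 8 -5 0 0; 1 12 -7.5 0 0; 1 16 -10 0 0; 1 20 -12.5 0 0"}}

```text
clock: 2.0
eef_pos: [0.3993, -0.0607, 0.2517]
tool_rot: [0.965, 0.26, 0.001, 0.0]
ft_force: [0.7, -1.4, -0.2]
grip_width: 0.0003
grasp_force: 0.0
```

{"api": "send_rows", "payload": {"motion": "1 4 -2.4 0 0; 1 8 -4.7 0 0; 1 12 -7.1 0 0; 1 16 -9.4 0 0; 1 20 -11.8 0 0"}}

```text
clock: 2.5
eef_pos: [0.5129, 0.1419, 0.2514]
tool_rot: [0.965, 0.261, 0.0, 0.0]
ft_force: [-0.4, -0.1, 0.7]
grip_width: -0.0003
grasp_force: 0.0
```

{"api": "send_rows", "payload": {"motion": "1 4 -2.2 0 0; 1 4 -2.2 0 0; 1 4 -2.2 0 0"}}

```text
clock: 2.8
eef_pos: [0.5355, 0.1799, 0.2503]
tool_rot: [0.965, 0.261, -0.001, 0.0]
ft_force: [-0.6, -0.5, 0.4]
grip_width: -0.0001
grasp_force: 0.0
```

```bash
python3 - <<'E'
from h import *
im,m,W=snap('wrist','w1.png');print(pose()[:3].round(4))
for t in ['lamp_rocker','rocker_on_end','rocker_off_end']:
    for b in boxes_of('wrist',t)[:2]:
        r=b['rect'];print(t,round(b['conf'],2),np.round(r),ray(m,W,r[0],r[1],.166).round(4))
E
```

```text
[[ 8.642e-01  5.032e-01 -1.300e-03  5.353e-01]
 [ 5.032e-01 -8.642e-01 -8.000e-04  1.789e-01]
 [-1.600e-03  1.000e-04 -1.000e+00  2.508e-01]]
lamp_rocker 0.75 [322. 189.  32.  58.] [0.5474 0.1841 0.166 ]
rocker_on_end 0.89 [321. 187.  33.  58.] [0.5485 0.1853 0.166 ]
rocker_off_end 0.68 [322. 186.  30.  58.] [0.549  0.1851 0.166 ]
rocker_off_end 0.36 [321. 156. 109. 205.] [0.5671 0.1962 0.166 ]
```

View pics/w1.png

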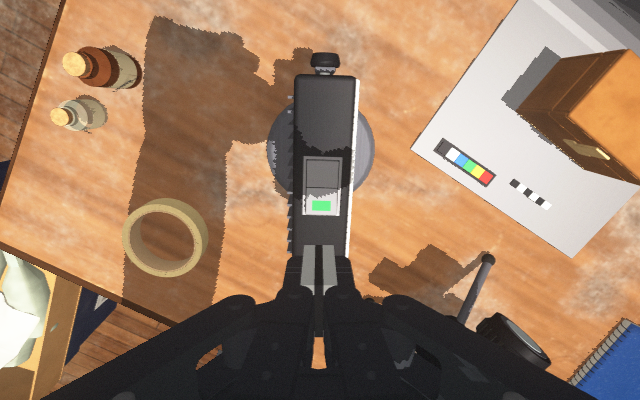

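The wrist view shows the rocker at columns 304–340 and rows 157–215. The hinge line is near row 188 and the green mark at (321,205), and the rocker is aligned with tool x.

```bash
python3 - <<'E'
from h import *
m=vision.camera_model('wrist');T=pose();W=T@m['hand_eye']
for n,u,v,z in [('hinge',321.5,188,.1645),('onend',321.5,215,.1696),('offend',321.5,157,.164),('green',321,205,.168),('housL',294,188,.16),('housR',355,188,.16)]:
    p=ray(m,W,u,v,z);print(n,p.round(4),(T[:3,:3].T@(p-T[:3,3])*100).round(2))
E
```

```text
hinge [0.547  0.1823 0.1645] [1.23 0.21 8.74]
onend [0.5311 0.173  0.1696] [-0.61  0.21  8.23]
offend [0.566  0.1933 0.164 ] [3.43 0.2  8.79]
green [0.5369 0.1768 0.168 ] [0.08 0.17 8.39]
housL [0.536  0.1987 0.16  ] [ 1.11 -1.77  9.19]
housR [0.5581 0.1607 0.16  ] [1.11 2.63 9.19]
```

{"api": "send_rows", "payload": {"motion": "1 -0.2 0.2 3 0; 1 -0.2 0.2 6 0; 1 -0.2 0.2 7.4 0; 1 -0.2 0.2 7.8 0; 1 -0.2 0.2 7.8 0"}}

```text
clock: 3.5
eef_pos: [0.5347, 0.1755, 0.1736]
tool_rot: [0.966, 0.26, -0.0, 0.0]
ft_force: [0.5, 0.5, 1.1]
grip_width: -0.0001
grasp_force: 0.0
```

{"api": "send_rows", "payload": {"motion": "1 0 0 0.2 0; 1 0 0 0.3 0; 1 0 0 0.4 0; 1 0 0 0.4 0"}}

```text
clock: 3.9
eef_pos: [0.5352, 0.1765, 0.1697]
tool_rot: [0.966, 0.26, 0.0, -0.0]
ft_force: [0.3, -0.1, -0.6]
grip_width: 0.0
grasp_force: 0.2
```

{"api": "send_rows", "payload": {"motion": "1 0 0 0.1 0; 1 0 0 0.2 0; 1 0 0 0.2 0"}}

```text
clock: 4.2
eef_pos: [0.5349, 0.1764, 0.1671]
tool_rot: [0.965, 0.26, -0.0, 0.0]
ft_force: [0.2, 1.4, 1.0]
grip_width: 0.0
grasp_force: 0.1
```

{"api": "send_rows", "payload": {"motion": "1 0 0 0.1 0; 1 0 0 0.2 0; 1 0 0 0.2 0"}}

```text
clock: 4.5
eef_pos: [0.5349, 0.1764, 0.165]
tool_rot: [0.966, 0.26, -0.0, -0.0]
ft_force: [-0.0, -0.2, 0.7]
grip_width: -0.0001
grasp_force: 0.0
```

{"api": "send_rows", "payload": {"motion": "1 0 0 0.1 0; 1 0 0 0.1 0"}}

```text
clock: 4.7
eef_pos: [0.535, 0.1764, 0.1642]
tool_rot: [0.966, 0.26, -0.0, -0.0]
ft_force: [1.0, 0.5, 0.0]
grip_width: 0.0001
grasp_force: 0.0
```

```bash
python3 - <<'E'
from h import *
im,m,W=snap('wrist','w2.png')
im2,_,_=snap('side');cv2.imwrite('pics/s2.png',cv2.resize(im2[140:230,240:400,::-1],None,fx=4,fy=4,interpolation=2))
E
```

```text
(no output)
```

View pics/s2.png

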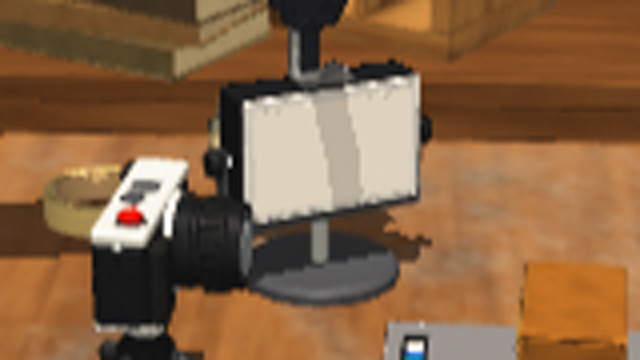

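The side crop shows the fingertip on the near half of the rocker, with the lamp not shifted. The lit state isn't clear, so I'll lift and check with the wrist camera.

{"api": "send_rows", "payload": {"motion": "1 0 0 -0.5 0; 1 0 0 -3 0; 1 0.2 -0.2 -6 0; 1 0.2 -0.2 -8.6 0; 1 0.2 -0.2 -8.6 0"}}

```text
clock: 5.3
eef_pos: [0.5379, 0.1799, 0.2552]
tool_rot: [0.965, 0.26, 0.004, -0.0]
ft_force: [-0.1, -0.3, 0.4]
grip_width: -0.0002
grasp_force: 0.0
```

```bash
python3 - <<'E'
from h import *
im,m,W=snap('wrist','w3.png');im2,_,_=snap('side')
a=cv2.imread('pics/w1.png');b=im[:,:,::-1];c=cv2.imread('pics/side0.png')
s=lambda x:cv2.resize(x[130:240,270:370],None,fx=4,fy=4,interpolation=2)
cv2.imwrite('pics/cmp.png',np.hstack([s(a),s(b)]))
print('side lamp face',c[165:190,305:340].mean((0,1)),im2[165:190,305:340,::-1].mean((0,1)),pose()[:3,3])
E
```

```text
side lamp face [189.24685714 208.64114286 220.448     ] [189.21257143 208.62857143 220.45714286] [0.53612083 0.17926556 0.25111595]
```

View pics/cmp.png

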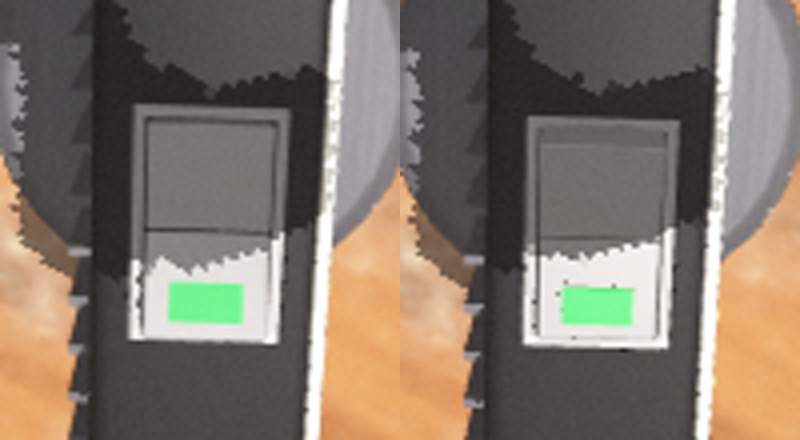

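In the right-hand crop the plain half is raised, with its far end face now visible, so the rocker is ON. Next I'll go above the shutter button.

{"api": "send_rows", "payload": {"motion": "1 -3.5 3 0 0; 1 -7 6 0 0; 1 -10.5 9.2 0 0; 1 -14 12.3 0 0; 1 -17.5 15.4 0 0"}}

```text
clock: 5.9
eef_pos: [0.46, -0.0434, 0.2488]
tool_rot: [0.965, 0.261, -0.001, -0.0]
ft_force: [-0.1, 0.3, 1.4]
grip_width: 0.0001
grasp_force: 0.0
```

{"api": "send_rows", "payload": {"motion": "1 -2.5 2.1 0 0; 1 -4.9 4.2 0 0; 1 -4.9 4.2 0 0; 1 -4.9 4.2 0 0"}}

```text
clock: 6.3
eef_pos: [0.4398, -0.1032, 0.2493]
tool_rot: [0.966, 0.259, -0.001, -0.001]
ft_force: [-0.1, 0.3, 0.9]
grip_width: -0.0003
grasp_force: 0.0
```

```bash
python3 - <<'E'
from h import *
im,m,W=snap('wrist','w4.png');T=pose();print(T[:3,3].round(4))
h=cv2.cvtColor(im,cv2.COLOR_RGB2HSV);k=(((h[...,0]<6)|(h[...,0]>174))&(h[...,1]>180)&(h[...,2]>90)).astype(np.uint8)
n,_,st,ce=cv2.connectedComponentsWithStats(k)
for i in range(1,n):
    if st[i,4]>40:
        p=ray(m,W,*ce[i],.169);print(st[i],ce[i].round(1),p.round(4),(T[:3,:3].T@(p-T[:3,3])*100).round(2))
for b in boxes_of('wrist','shutter_top')[:2]: print(b)
E
```

```text
[ 0.4402 -0.1026  0.2494]
[311 195  14  20  55] [316.3 202.4] [ 0.4423 -0.0998  0.169 ] [ 0.33 -0.12  8.04]
{'rect': [322.3, 203.3, 21.2, 26.4], 'conf': 0.83}
```

View pics/w4.png

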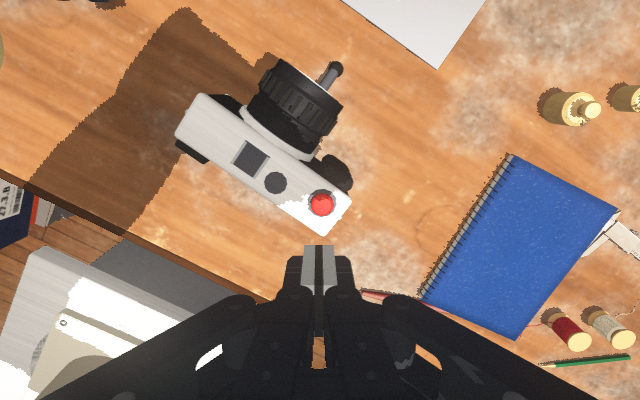

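The button is at (321,203), about 0.3 cm ahead of the TCP and 0.05 cm sideways.

{"api": "send_rows", "payload": {"motion": "1 0.3 0.05 3 0; 1 0.3 0.05 6 0; 1 0.3 0.05 7.3 0; 1 0.3 0.05 7.7 0; 1 0.3 0.05 7.7 0"}}

```text
clock: 6.9
eef_pos: [0.4434, -0.1008, 0.1728]
tool_rot: [0.965, 0.261, -0.001, -0.0]
ft_force: [0.5, 0.5, -0.0]
grip_width: 0.0001
grasp_force: 0.0
```

{"api": "send_rows", "payload": {"motion": "1 0 0 0.15 0; 1 0 0 0.3 0; 1 0 0 0.45 0; 1 0 0 0.45 0"}}

```text
clock: 7.3
eef_pos: [0.444, -0.102, 0.1693]
tool_rot: [0.966, 0.26, 0.001, 0.0]
ft_force: [0.3, -0.0, 1.9]
grip_width: 0.0001
grasp_force: 0.6
```

{"api": "send_rows", "payload": {"motion": "1 0 0 0.1 0; 1 0 0 0.2 0; 1 0 0 0.2 0"}}

```text
clock: 7.6
eef_pos: [0.444, -0.102, 0.1672]
tool_rot: [0.966, 0.26, 0.001, 0.0]
ft_force: [0.7, 1.0, 2.5]
grip_width: 0.0001
grasp_force: 1.4
```

{"api": "send_rows", "payload": {"motion": "1 0 0 0.1 0; 1 0 0 0.2 0; 1 0 0 0.2 0"}}

```text
clock: 7.9
eef_pos: [0.4441, -0.102, 0.1656]
tool_rot: [0.966, 0.26, 0.001, 0.0]
ft_force: [0.5, 0.4, 6.4]
grip_width: 0.0003
grasp_force: 3.1
```

Force is 6.4 N against a 4 N spring, so the button is fully down. I'll release it and go to the OFF end.

{"api": "send_rows", "payload": {"motion": "1 0 0 -0.6 0; 1 0 0 -3 0; 1 0 0 -6 0; 1 3.5 -2.7 -7 0; 1 7 -5.4 -7 0"}}

```text
clock: 8.4
eef_pos: [0.4776, -0.0202, 0.2367]
tool_rot: [0.966, 0.258, 0.001, 0.001]
ft_force: [0.5, -0.3, -0.6]
grip_width: 0.0001
grasp_force: 0.0
```

{"api": "send_rows", "payload": {"motion": "1 3.5 -2.7 0 0; 1 7 -5.5 0 0; 1 10.5 -8.3 0 0; 1 14 -11 0 0; 1 17.9 -14 0 0"}}

```text
clock: 8.9
eef_pos: [0.5606, 0.192, 0.2341]
tool_rot: [0.966, 0.26, -0.001, 0.0]
ft_force: [1.3, -0.8, 0.4]
grip_width: -0.0001
grasp_force: 0.0
```

{"api": "send_rows", "payload": {"motion": "1 0 0 0 0; 1 0 0 0 0; 1 0 0 0 0"}}

```text
clock: 9.2
eef_pos: [0.5604, 0.1901, 0.2342]
tool_rot: [0.966, 0.26, -0.001, 0.0]
ft_force: [0.5, -1.3, -0.4]
grip_width: 0.0
grasp_force: 0.0
```

```bash
python3 - <<'E'
from h import *
im,m,W=snap('wrist','w5.png');T=pose();print(T[:3,3].round(4))
p=[.561,.1915,.168];print((T[:3,:3].T@(np.array(p)-T[:3,3])*100).round(2))
q=ray(m,W,0,0,.1);a=im.copy()
for p in [(.561,.1915,.168),(.548,.184,.1645),(.5349,.1764,.164)]:
    u=proj(m,W,p);print(u.round(1));cv2.circle(a,tuple(int(round(x)) for x in u),2,(255,0,255),-1)
cv2.imwrite('pics/w5c.png',cv2.resize(a[130:330,220:420,::-1],None,fx=3,fy=3,interpolation=2))
E
```

```text
[0.5605 0.1898 0.2347]
[ 0.14 -0.12  6.67]
[317.2 212.6]
[317.2 231.7]
[317.2 251.5]
```

View pics/w5c.png

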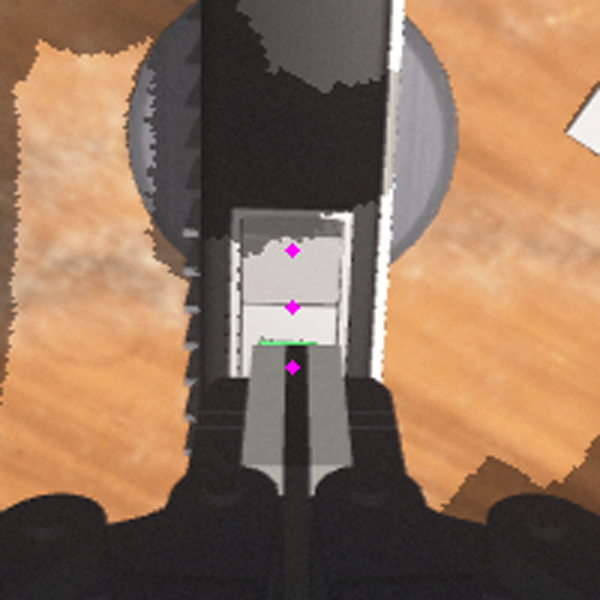

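The rocker is still ON, with the plain half raised. The markers sit on the hinge seam and the OFF half, so I'll tap there.

{"api": "send_rows", "payload": {"motion": "1 0.3 0 3 0; 1 0.3 0 5.5 0; 1 0.3 0 6.2 0; 1 0.3 0 6.4 0; 1 0.3 0 6.6 0"}}

```text
clock: 9.75
eef_pos: [0.5644, 0.1921, 0.1702]
tool_rot: [0.966, 0.26, 0.001, -0.0]
ft_force: [-0.1, 1.6, -0.1]
grip_width: 0.0001
grasp_force: 0.0
```

{"api": "send_rows", "payload": {"motion": "1 0 0 0.1 0; 1 0 0 0.2 0; 1 0 0 0.3 0; 1 0 0 0.4 0; 1 0 0 0.4 0"}}

```text
clock: 10.25
eef_pos: [0.5635, 0.1927, 0.1646]
tool_rot: [0.965, 0.26, -0.0, -0.0]
ft_force: [0.4, 0.5, 0.9]
grip_width: -0.0004
grasp_force: 0.0
```

{"api": "send_rows", "payload": {"motion": "1 0 0 0.07 0; 1 0 0 0.07 0; 1 0 0 -0.5 0; 1 0 0 -3 0; 1 0 0 -7 0"}}

```text
clock: 10.75
eef_pos: [0.562, 0.192, 0.2328]
tool_rot: [0.965, 0.26, -0.003, 0.0]
ft_force: [0.1, 0.2, -1.3]
grip_width: 0.0002
grasp_force: 0.0
```

{"api": "send_rows", "payload": {"motion": "1 -1.5 0 -1 0; 1 -3 0 -2 0; 1 -3 0 -2 0; 1 -3 0 -2 0"}}

```text
clock: 11.15
eef_pos: [0.5381, 0.1776, 0.2552]
tool_rot: [0.966, 0.26, 0.001, -0.0]
ft_force: [0.5, -0.0, -0.2]
grip_width: 0.0002
grasp_force: 0.0
```

```bash
python3 - <<'E'
from h import *
im,m,W=snap('wrist','w6.png');T=pose();print(T[:3,3].round(4))
u,v=proj(m,W,(.548,.184,.165)).astype(int);print(u,v)
cv2.imwrite('pics/w6c.png',cv2.resize(im[v-60:v+60,u-60:u+60,::-1],None,fx=4,fy=4,interpolation=2))
a=cv2.imread('pics/top0.png').astype(int);b=snap('top')[0][:,:,::-1].astype(int)
d=abs(a-b).max(2);print('cam diff',(d[205:265,305:370]>60).sum())
E
```

```text
[0.5381 0.1776 0.2545]
317 187
cam diff 0
```

View pics/w6c.png

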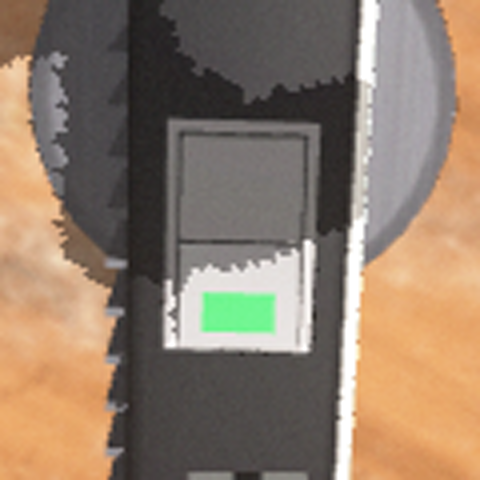

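The rocker is back to its starting look, with the plain half level and the green half raised. The camera hasn't moved in the top view, so I'm handing in.

```bash
python3 -c "
from h import *
print(workorder.job_done())"
```

```text
the job is handed in; nothing more can be done
None
```

I tapped the lamp on, pressed the shutter fully down (6.4 N against its 4 N spring) and released it, then tapped the lamp off. The last pictures show the rocker off and the camera unmoved. The job is handed in, but no verdict came back.

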